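Pack the sensor box and jar and lower the heavy case lid

TASK

Take the white sensor box out of its blue dock and stand it in the slot between the two tall foam blocks of the orange transit case, and put the green-lidded jar upright in the free round-jar cell, the one with the green spot; keep both upright and lower them to the floor of the case rather than dropping them. Then close the case: bring its heavy lid over and hold it back all the way down, so that it shuts fully and gently without slamming. Leave the black-lidded jar in its cell and the other things on the bench alone.

Things in the scene. Friction and masses are not known exactly. Their poses are not given: they have to be found in the camera images.
- case: Orange open-topped transit case, fixed, 160 (x) x 290 (y) x 92 mm high, walls and floor 6 mm; origin under its centre on the bench, x from front wall to hinge side, y along the hinge, z up. Inside at x = 0: the box slot at y = +70 mm, two jar cells at y = -35.5 and -105.5 mm, 66 mm square between foam strips 20 mm high. The inside is 148 mm in x, leaving finger room fore and aft of a jar.
- slot (a point): Centre of the box slot on the case floor, 6 mm above the bench; axes as the case's. 56 mm (x) by 34 mm (y). Its x ends are grey foam blocks 80 mm high and 36 mm wide that reach to the case walls; its y sides are only rails 6 mm thick, 12 mm high, with over 40 mm of finger room beyond. So the box reaches the floor only in a grip across its 30 mm thickness.
- case_lid (a joint): Lid angle, rad: 0 shut, 1.57 upright; starts leaning back at 1.66 to 1.78 (stop 1.9). Plain orange slab, no handle, 184 mm from hinge to free edge, 290 wide, 12 thick, 0.85 kg give or take a fifth. Hinge friction (0.2 N m) holds it near upright; below about 1.2 rad it falls and slams at 2 rad/s or more unless held from underneath.
- lid_edge (a point): Middle of the lid's free edge, half way through its 12 mm thickness. Shut, it lies at case x = -104 mm, 99 mm above the bench, 24 mm in front of the front wall: a lip that a finger can hold from below, outside the case, until the lid is shut. Axes: x from edge to hinge, y along the edge, z out of the lid's outer face.
- case_hinge (a point): Middle of the lid's hinge line: case x = +80 mm, y = 0, 99 mm above the bench; the lid turns about the case's y axis, 184 mm from here to its edge.
- pad: Flat green spot, 44 mm across, on the floor of the free jar cell (6 mm above the bench); origin at its centre. It changes cell from start to start.
- dock: Grey plate 80 (x) x 90 (y) x 10 mm, fixed, with two blue cheeks on it, 44 mm long (x), 10 thick, up to 92 mm above the bench, 34 mm apart in y. Origin under its centre, z up. The sensor box stands on the plate between the cheeks, which cover its broad faces: only its narrow ends (dock +x and -x, 50 mm apart) can be gripped there.
- sensor_box: White plastic box 50 x 76 x 30 mm, 0.09 kg, loose, standing on end: body x is its 50 mm width (along the dock's x at the start), body y points up its 76 mm height, body z is its 30 mm thickness. Origin half way up at the middle of one 50 x 76 mm face; the box extends 0 to +30 mm along body z.
- box_foot (a point): Centre of the sensor box's 50 x 30 mm foot (its underside as it stands); axes as the sensor box's. In the dock it is 10 mm above the bench.
- green_jar: Clear jar of screws with a green lid, 51 mm across, 62 mm tall (body to 49 mm, lid above), 0.14 kg give or take a third, loose, standing on the bench; origin under its centre to 1 mm, z up. Grip it near the top. Apart from this jar and the dock the bench right of the case (y -0.4 to 0, x 0.4 to 0.68 m) is clear.
- black_jar: Jar like the other one but with a black lid, standing in one of the two jar cells; origin under its centre. Leave it there.
- plier: Red-handled pliers lying on the bench, a bystander.
- offcut: Pine offcut, 38 x 120 x 38 mm, lying on the bench, a bystander.
There are look-alikes about, which are no part of the job. There is more than one size of the sensor_box; the job needs the middle-sized.

How it is judged:
On the way:
1. With the lid still open, the sensor box stands on the floor of its slot and the green-lidded jar on the floor of the free cell, both let go (x of box_foot in the frame of slot between -0.006 and 0.006 m and y of box_foot in the frame of slot between -0.006 and 0.006 m and z of box_foot in the frame of slot between -0.003 and 0.004 m and angle between sensor_box's own y axis and vertical below 0.08 rad and horizontal distance between green_jar and pad below 0.014 m and angle between green_jar's own z axis and vertical below 0.08 rad and z of green_jar in the frame of case between 0.003 and 0.01 m and contact force between the fingers and sensor_box below 0.1 N and contact force between the fingers and green_jar below 0.1 N and value of joint case_lid above 1.2 rad), for 0.2 s.
At the end, for the whole second after the job is handed in: Lid shut (within 0.03 rad); sensor box upright on the floor of its slot (6 mm from its centre), green-lidded jar upright on the floor of the cell with the green spot (14 mm from its centre), black-lidded jar within 15 mm of where it stood, all at rest (x of box_foot in the frame of slot between -0.006 and 0.006 m and y of box_foot in the frame of slot between -0.006 and 0.006 m and z of box_foot in the frame of slot between -0.003 and 0.004 m and angle between sensor_box's own y axis and vertical below 0.08 rad and horizontal distance between green_jar and pad below 0.014 m and angle between each of green_jar, black_jar's own z axis and vertical below 0.08 rad and z of green_jar in the frame of case between 0.003 and 0.01 m and linear speed of each of sensor_box, green_jar below 0.02 m/s and distance of black_jar from where it was at the start of the episode below 0.015 m and value of joint case_lid below 0.03 rad and velocity of joint case_lid above -0.05 rad/s); the robot touches nothing.
It fails at once if the lid slams: it comes down faster than 1.2 rad/s over the last 0.3 rad (value of joint case_lid below 0.3 rad and velocity of joint case_lid below -1.2 rad/s).
It fails at once if the sensor box or the jar drops into the case (faster than 0.4 m/s, less than 50 mm above the bench) ((x of box_foot in the frame of case between -0.075 and 0.075 m and y of box_foot in the frame of case between -0.14 and 0.14 m and z of box_foot in the frame of case below 0.05 m and linear speed of sensor_box above 0.4 m/s) or (x of green_jar in the frame of case between -0.075 and 0.075 m and y of green_jar in the frame of case between -0.14 and 0.14 m and z of green_jar in the frame of case below 0.05 m and linear speed of green_jar above 0.4 m/s)).
It fails at once if the sensor box or the jar is tipped by more than 0.6 rad (angle between sensor_box's own y axis and vertical above 0.6 rad or angle between green_jar's own z axis and vertical above 0.6 rad).
It fails at once if the black-lidded jar is knocked (more than 40 mm) (distance of black_jar from where it was at the start of the episode above 0.04 m).
It fails at once if the pliers or the offcut are moved by more than 30 mm (distance of any of plier, offcut from where it was at the start of the episode above 0.03 m).
It also fails if it takes over 72 s, if anything falls off the work surface, if the arm or the gripper's body presses on something with over 40 N, if the wrist force passes 120 N, or if a joint passes its speed limit or range.

ROBOT

A 6-joint arm with a two-finger parallel gripper is mounted at the origin on a cart in front of the work surface, level with it; the furniture and walls round the work are solid. World frame = base frame: x ahead of the robot, y to its left, z up, the work surface at z = 0. Lengths are in m, angles in rad, forces in N, time in s.
With the tool pointing down it reaches from about 0.375 to 0.925 m from the base axis. Payload 5.7 kg.
Tool frame: the origin (TCP) lies where the fingers leave the gripper's body, on its centre line; the fingertips stand 73 mm ahead of it and the grasp point (between the pads) lies 54 mm ahead of it; z points along the fingers, y is the line along which they close (so a half turn about z gives the same grasp; the last joint's range is limited). The gripper opens to 85 mm and grips with 20 to 120 N. Pads are 22 mm wide; open, the fingers measure 114 mm over their backs; the gripper's body (76 mm by 85 mm) begins 54 mm behind the grasp point. The pads swing forward as they close: fully open they stand 13 mm farther back than shut.
Start: joints at [1.09, 0.359, 1.51, -0, 1.272, -0.115], TCP at [0.215, 0.56, 0.304] pointing down, gripper open.
Joint ranges: [-2.97, 2.97], [-1.01, 2.36], [0.21, 2.38], [-0.96, 4.11], [0.2, 2.71], [-2.98, 2.98]. Speed limits (rad/s): [2.39, 2.39, 3.14, 3.14, 3.14, 3.14].

INTERFACE

Orientations are given as a 3x3 rotation matrix whose columns are the frame's x, y, z axes.
In Python, from cell import observe, grab_frame, finish_job gives the robot as it stands. The module is installed in compiled form; this text tells all that it offers.
- The arm moves only by the tool servo_tool, never from a script. Its argument "commands" is one flat list of numbers, 7 for each row, row after row: the turn, a rotation vector about the world's x, y, z in degrees, then the shift along the world's x, y, z in cm, then the closure, from -1 (fully open) to 1 (shut), so that 0 is half open. In form: [rx, ry, rz, x, y, z, jaw, rx, ry, rz, x, y, z, jaw, ...]. A call has 1 to 12 rows; each row is the pose to reach, as a shift and turn from the pose commanded when the call began; what a row does not reach only later rows make up. A row lasts 1/10 s, in which the tool goes at most 50 mm and 8.59 degrees, less where a joint would pass 70% of its speed; a pose out of reach is approached as far as the arm can. A call with a gripper value outside its range is refused whole. The fingers move at their own pace and stop on an object; the grip force is fixed at half the most. Time passes only in rows, so rows that repeat a pose let the fingers close. It gives the time, the measured TCP pose, the force, the opening and the grip force at its end, in the units of the state.
- observe(): the state, without advancing time (a new reading comes with each control period).
- grab_frame(name): name is "side" or "top" or "wrist"; returns a dict with "img" (400x640x3 uint8, blue, green, red), "z_map" (400x640 float32, m along the optical axis (not along the pixel's ray), 0 where there is no reading), "fov_y" (degrees; the focal length in pixels is half the picture's height over the tangent of half this angle, whatever the lens; pixels are square), "cx", "cy" (the principal point, pixels), "rvec" (rotation vector, rad) and "tvec" (3), from world to camera coordinates, as OpenCV has them. Camera axes: x right, y down, z forward; pixel columns grow to the right and rows downward; lengths in m; the calibration is good to about 2 mm. A picture is of the moment at which its call begins.
- finish_job(): hands the job in; it is judged then, once.
The state is a dict: "time": time; "q": joint angles; "joint_velocities": joint speeds; "joint_torque": joint torques, N m; "tool_pos": TCP position; "tcp_rot": TCP orientation; "ft_force": force on the tool from outside, world axes, zero at the start; "moment": the same for the moment, N m; "finger_gap": finger opening in m; "grasp_force": force on a finger pad.
Only numpy, scipy, OpenCV 4.12 (cv2) and the standard library are available. Lean on these libraries where they do the work, as an engineer would, in place of code of your own. Each camera call takes 0.05 s, during which the arm holds its last target. There are 200 camera calls.

## Working session

There is one attempt and no reset: what is moved stays moved. The work goes in short steps, Python scripts to look and compute and a tool call to move; the robot and the scene stay as the last step left them, time stands still between calls to the robot, and variables do not carry over. Pictures are saved under pics/ and viewed, at most 10 in all, crops included, and the job is handed in when it is done.

Besides the shell and the picture viewer there is one more tool, called after ">>>" as name(argument=value, ...), one argument or row to a line, values as JSON. servo_tool: Moves the arm, as the interface text tells. Its arguments: {"type":"object","properties":{"commands":{"type":"array","items":{"type":"number"}}},"required":["commands"]}

```bash
mkdir -p pics; cat > h.py <<'E'
import numpy as np, cv2, pickle
from cell import observe, grab_frame, finish_job
def grab(n,save=None):
    f=grab_frame(n)
    if save: cv2.imwrite('pics/'+save,f['img'])
    pickle.dump(f,open(n+'.pkl','wb')); return f
def load(n): return pickle.load(open(n+'.pkl','rb'))
def cam(f):
    h=f['img'].shape[0]; F=h/2/np.tan(np.radians(f['fov_y'])/2)
    R=cv2.Rodrigues(np.array(f['rvec'],float))[0]; return F,R,np.array(f['tvec'],float).ravel()
def pts(f):
    F,R,t=cam(f); z=f['z_map']; v,u=np.indices(z.shape)
    P=np.stack([(u-f['cx'])/F*z,(v-f['cy'])/F*z,z],-1); W=(P-t)@R; W[z==0]=np.nan; return W
def ray(f,u,v,h):
    F,R,t=cam(f); d=R.T@np.array([(u-f['cx'])/F,(v-f['cy'])/F,1]); c=-R.T@t
    return c+d*(h-c[2])/d[2]
def proj(f,p):
    F,R,t=cam(f); q=R@np.array(p)+t; return q[:2]/q[2]*F+[f['cx'],f['cy']]
E
python3 - <<'E'
from h import *
for n in('top','side'):
    f=grab(n,n+'0.png'); print(n,f['fov_y'],f['cx'],f['cy'],-cam(f)[1].T@cam(f)[2])
print(observe())
E
```

```text
top 49.56555296752598 322.61909872284684 202.03422385254444 [0.27540247 0.07125654 1.69021412]
side 56.83471091207994 321.04898698776515 203.63057344043412 [ 0.01169729 -0.60834453  0.76893361]
{'time': 0.1, 'q': array([ 1.08992317e+00,  3.59452898e-01,  1.51135476e+00,  2.96981833e-05,
        1.27249316e+00, -1.15090313e-01]), 'joint_velocities': array([ 0.00110128, -0.00180582, -0.00240393, -0.00060786, -0.00095075,
        0.00041253]), 'joint_torque': array([ 2.62241756e-04, -5.28650022e+01, -2.79352140e+01, -1.85995209e-04,
        5.01305869e-03,  4.42711894e-06]), 'tool_pos': array([0.21436759, 0.55985952, 0.30311405]), 'tcp_rot': array([[-9.33840818e-01,  3.57687941e-01, -8.15283413e-04],
       [ 3.57688799e-01,  9.33839638e-01, -1.50131100e-03],
       [ 2.24343126e-04, -1.69360324e-03, -9.99998541e-01]]), 'ft_force': array([-0.61286687,  0.90745996,  0.05949831]), 'moment': array([0.03464035, 0.03489981, 0.03425716]), 'grasp_force': 0.0, 'finger_gap': 0.08539694785728331}
```

View pics/top0.png

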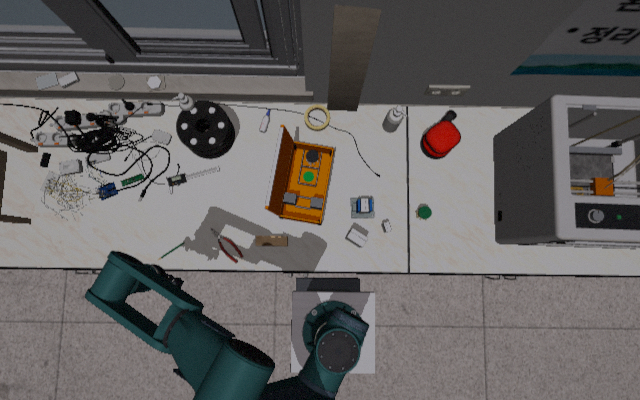

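View pics/side0.png

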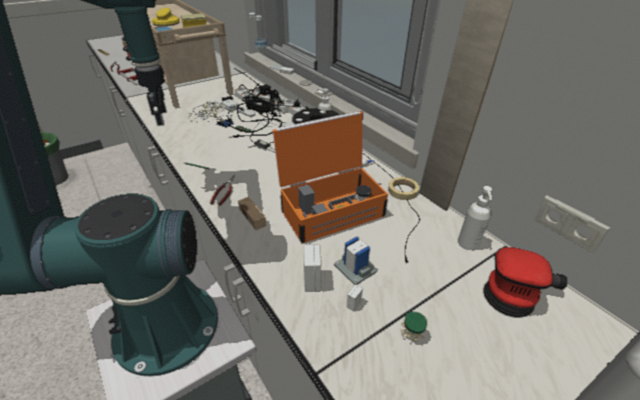

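Top view (image right is world -y, up is +x): the box in the dock is at (363,205). Look-alikes are the large white box at (357,236) and the small one at (387,226). The green jar is at (424,212). In the case, the green spot is at (308,176), the black jar at (313,157) and the foam blocks at (290,200)/(316,201), with the lid on the left. I choose the docked box, which is the middle-sized one, and check it in a close crop.

```bash
python3 - <<'E'
from h import *
f=load('top'); c=f['img'][120:250,250:440]; cv2.imwrite('pics/c1.png',cv2.resize(c,None,fx=4,fy=4,interpolation=cv2.INTER_CUBIC))
W=pts(f)
for u,v in [(363,205),(357,236),(387,226),(424,212),(308,176),(313,157),(290,200),(316,201),(371,214)]: print(u,v,W[v,u].round(3))
E
```

```text
363 205 [ 0.473 -0.103  0.088]
357 236 [ 0.356 -0.08   0.103]
387 226 [ 0.398 -0.198  0.055]
424 212 [ 0.453 -0.339  0.059]
308 176 [0.596 0.105 0.003]
313 157 [0.659 0.086 0.063]
290 200 [0.488 0.169 0.086]
316 201 [0.485 0.072 0.087]
371 214 [ 0.447 -0.143  0.011]
```

View pics/c1.png

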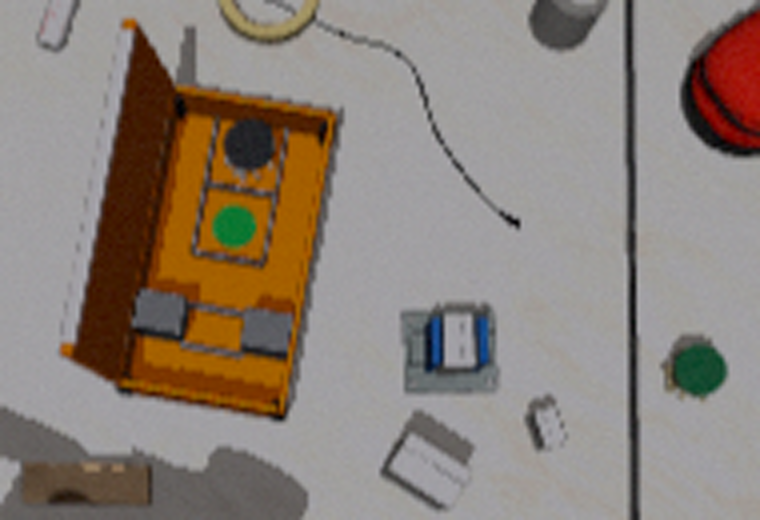

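The docked box has its top at about z=0.088 and is the middle size: the large box's top is 0.103 and the small one's 0.055. I'm going above the dock, lifting first to clear the lid.

>>> servo_tool(
  commands=[0,0,0,0,0,5,-1,0,0,0,0,0,10,-1,0,0,-69,25,-66,10,-1,0,0,-69,25,-66,10,-1,0,0,-69,25,-66,10,-1,0,0,-69,25,-66,10,-1,0,0,-69,25,-66,10,-1,0,0,-69,25,-66,10,-1,0,0,-69,25,-66,10,-1,0,0,-69,25,-66,10,-1,0,0,-69,25,-66,10,-1,0,0,-69,25,-66,10,-1],
)

```text
time: 1.3
tool_pos: [0.3917, 0.0907, 0.4038]
tcp_rot: [[-0.0, 1.0, 0.0], [1.0, 0.0, 0.0], [0.0, 0.0, -1.0]]
ft_force: [1.3, -0.4, -1.3]
finger_gap: 0.0852
grasp_force: 0.0
```

```bash
python3 - <<'E'
from h import *
o=observe(); print(o['time'],o['tool_pos'],o['q'].round(2),o['tcp_rot'].round(3))
E
```

```text
1.3 [0.39165625 0.09074085 0.40380128] [ 0.06 -0.03  1.74  0.    1.43  0.05] [[-0.  1.  0.]
 [ 1.  0.  0.]
 [ 0.  0. -1.]]
```

>>> servo_tool(
  commands=[0,0,0,7,-19.5,-8,-1,0,0,0,7,-19.5,-8,-1,0,0,0,7,-19.5,-8,-1,0,0,0,7,-19.5,-8,-1,0,0,0,7,-19.5,-8,-1,0,0,0,7,-19.5,-8,-1,0,0,0,7,-19.5,-8,-1],
)

```text
time: 2.0
tool_pos: [0.4612, -0.1022, 0.3234]
tcp_rot: [[0.001, 1.0, -0.002], [1.0, -0.001, 0.001], [0.001, -0.002, -1.0]]
ft_force: [-0.9, -0.6, 1.2]
finger_gap: 0.0853
grasp_force: 0.0
```

```bash
python3 - <<'E'
from h import *
o=observe(); print(o['time'],o['tool_pos'])
f=grab('wrist','w1.png'); print(-cam(f)[1].T@cam(f)[2],f['fov_y'])
f=grab('top')
# case: orange rim points by depth
W=pts(f); z=W[...,2]
m=(z>.089)&(z<.097)&(W[...,0]>.4)&(W[...,0]<.8)&(W[...,1]>-.0)&(W[...,1]<.25)
print(m.sum())
P=W[m][:,:2]; print(cv2.minAreaRect(P.astype(np.float32)))
E
```

```text
2.0 [ 0.46122174 -0.10216001  0.32338339]
[ 0.46070595 -0.02572647  0.39363386] 58.23684802435855
236
((0.5570719242095947, 0.10863149166107178), (0.15556812286376953, 0.2902281582355499), 80.81871032714844)
```

View pics/w1.png

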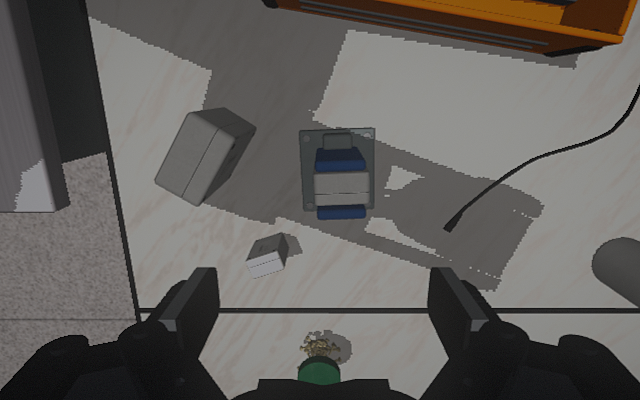

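The wrist view (right is +x, up is +y) shows the docked box top at (342,188) between blue cheeks at (340,158) and (341,212), with the large box at (205,155) and the small one at (267,255).

```bash
python3 - <<'E'
from h import *
f=load('wrist'); W=pts(f); z=W[...,2]; X,Y=W[...,0],W[...,1]
hsv=cv2.cvtColor(f['img'],cv2.COLOR_BGR2HSV)
roi=(X>.41)&(X<.55)&(Y>-.18)&(Y<-.04)
for n,m in [('box',roi&(abs(z-.086)<.003)&(hsv[...,1]<70)),('cheek',roi&(z>.0885)&(z<.096)&(hsv[...,1]>90)),('plate',roi&(abs(z-.010)<.003)&(hsv[...,1]<90))]:
    P=W[m]; print(n,m.sum(),np.median(P[:,2]),P[:,:2].min(0),P[:,:2].max(0),cv2.minAreaRect(P[:,:2].astype(np.float32)))
for uv in [(302,130),(375,127),(303,211),(375,209)]: print(uv,ray(f,*uv,.010))
for uv in [(315,172),(369,170),(316,206),(369,205)]: print(uv,ray(f,*uv,.086))
E
```

```text
box 1828 0.08617261111386132 [ 0.4520286 -0.1353936] [ 0.50167208 -0.08133462] ((0.4770606756210327, -0.11020123213529587), (0.05209030583500862, 0.05029194802045822), 10.16492748260498)
cheek 969 0.09187786126779249 [ 0.45327373 -0.13370557] [ 0.49753185 -0.08052912] ((0.47540542483329773, -0.10740387439727783), (0.04271708056330681, 0.05248642340302467), 2.189631223678589)
plate 2155 0.01019472271687806 [ 0.43447354 -0.15454965] [ 0.51749472 -0.06219602] ((0.4758731424808502, -0.10817646980285645), (0.07996026426553726, 0.0899418368935585), 2.375397205352783)
(302, 130) [ 0.43794625 -0.0642546   0.01      ]
(375, 127) [ 0.51461461 -0.06120956  0.01      ]
(303, 211) [ 0.43742862 -0.15411188  0.01      ]
(375, 209) [ 0.51842204 -0.15177344  0.01      ]
(315, 172) [ 0.45315185 -0.09276219  0.086     ]
(369, 170) [ 0.5002528  -0.09101029  0.086     ]
(316, 206) [ 0.45381585 -0.12394166  0.086     ]
(369, 205) [ 0.50143977 -0.12301847  0.086     ]
```

The plate fits at exactly 80 x 90 mm: dock centre (0.476, -0.108), yaw +2.3°. Descend and grip across the narrow ends.

>>> servo_tool(
  commands=[0,0,2.3,1.5,-0.55,0,-1,0,0,2.3,1.5,-0.55,-5,-1,0,0,2.3,1.5,-0.55,-10,-1,0,0,2.3,1.5,-0.55,-14,-1,0,0,2.3,1.5,-0.55,-17,-1,0,0,2.3,1.5,-0.55,-19,-1,0,0,2.3,1.5,-0.55,-20.3,-1,0,0,2.3,1.5,-0.55,-20.3,-1,0,0,2.3,1.5,-0.55,-20.3,1,0,0,2.3,1.5,-0.55,-20.3,1,0,0,2.3,1.5,-0.55,-20.3,1,0,0,2.3,1.5,-0.55,-20.3,1],
)

```text
time: 3.3
tool_pos: [0.4776, -0.1079, 0.1222]
tcp_rot: [[-0.041, 0.999, 0.002], [0.999, 0.041, -0.001], [-0.001, 0.002, -1.0]]
ft_force: [-0.4, 0.6, 4.2]
finger_gap: 0.0492
grasp_force: 62.4
```

>>> servo_tool(
  commands=[0,0,0,0,0,0,1,0,0,0,0,0,0,1,0,0,0,0,0,0,1],
)

```text
time: 3.6
tool_pos: [0.4776, -0.1079, 0.1223]
tcp_rot: [[-0.041, 0.999, 0.002], [0.999, 0.041, -0.001], [-0.001, 0.002, -1.0]]
ft_force: [0.2, 0.4, 5.2]
finger_gap: 0.0493
grasp_force: 62.4
```

>>> servo_tool(
  commands=[0,0,0,0,0,2,1,0,0,0,0,0,6,1,0,0,0,0,0,10,1,0,0,8,2,-2,10.5,1,0,0,16,5,-5,10.5,1,0,0,24,8,-8,10.5,1,0,0,32,10.2,-9.2,10.5,1,0,0,40,10.2,-9.2,10.5,1,0,0,48,10.2,-9.2,10.5,1,0,0,56,10.2,-9.2,10.5,1,0,0,64,10.2,-9.2,10.5,1,0,0,72,10.2,-9.2,8,1],
)

```text
time: 4.8
tool_pos: [0.581, -0.2008, 0.2045]
tcp_rot: [[-0.964, 0.264, 0.007], [0.264, 0.964, -0.004], [-0.008, -0.001, -1.0]]
ft_force: [1.8, -0.2, -1.0]
finger_gap: 0.0492
grasp_force: 62.3
```

```bash
python3 - <<'E'
from h import *
o=observe(); print(o['tool_pos'],o['finger_gap'])
f=load('top'); W=pts(f); F,R,t=cam(f); hsv=cv2.cvtColor(f['img'],cv2.COLOR_BGR2HSV); z=W[...,2];X,Y=W[...,0],W[...,1]
u,v=np.meshgrid(np.arange(640),np.arange(400))
g=(hsv[...,0]>45)&(hsv[...,0]<80)&(hsv[...,1]>120)
for n,m,h in [('pad',g&(u>295)&(u<322)&(v>160)&(v<190),.006),('jar',g&(u>410)&(u<436)&(v>200)&(v<225),.062)]:
    c=(u[m].mean(),v[m].mean()); print(n,m.sum(),c,ray(f,*c,h),W[m].mean(0))
m=(abs(z-.086)<.003)&(X>.42)&(X<.55)&(Y>.04)&(Y<.2)&(hsv[...,1]<100)
P=W[m]; print('blocks',m.sum())
for s in (Y>.12,Y<=.12): Q=W[m&s]; print(Q.mean(0), cv2.minAreaRect(Q[:,:2].astype(np.float32)))
for uv in [(334.25,148.5),(321,223.3)]: print('frontrim',ray(f,*uv,.092))
E
```

```text
[ 0.58101052 -0.20082177  0.20449855] 0.04916931732564962
pad 84 (np.float64(308.0833333333333), np.float64(176.26190476190476)) [0.59409561 0.10482885 0.006     ] [nan nan nan]
jar 111 (np.float64(424.3693693693694), np.float64(211.97297297297297)) [ 0.45259425 -0.33947276  0.062     ] [nan nan nan]
blocks 137
[0.49581661 0.1714018  0.08584432] ((0.4963960647583008, 0.17242524027824402), (0.04616789147257805, 0.0341608040034771), 78.42550659179688)
[0.48037076 0.07304941 0.08598079] ((0.47998955845832825, 0.07175173610448837), (0.04299537464976311, 0.03601916879415512), 81.26466369628906)
frontrim [0.68599624 0.00595213 0.092     ]
frontrim [0.40190133 0.0524908  0.092     ]
```

>>> servo_tool(
  commands=[0,0,6.3,0,0,-3,1,0,0,6.3,0,0,-6,1,0,0,6.3,0,0,-8,1,0,0,6.3,0,0,-8.6,1,0,0,6.3,0,0,-9,1,0,0,6.3,0,0,-9,1,0,0,6.3,0,0,-9,1],
)

```text
time: 5.5
tool_pos: [0.5797, -0.2002, 0.1124]
tcp_rot: [[-0.987, 0.163, 0.003], [0.163, 0.987, -0.001], [-0.003, -0.001, -1.0]]
ft_force: [0.4, 0.2, -0.0]
finger_gap: 0.0496
grasp_force: 62.3
```

>>> servo_tool(
  commands=[0,0,0,0,0,0,0.3,0,0,0,0,0,0,0,0,0,0,0,0,0,-0.5,0,0,0,0,0,0,-0.7,0,0,0,0,0,0,-0.7,0,0,0,0,0,3,-0.7,0,0,0,0,0,7.5,-0.7],
)

```text
time: 6.2
tool_pos: [0.5767, -0.1989, 0.1837]
tcp_rot: [[-0.987, 0.163, -0.006], [0.163, 0.987, 0.003], [0.007, 0.002, -1.0]]
ft_force: [1.2, -0.4, 0.8]
finger_gap: 0.0726
grasp_force: 0.0
```

>>> servo_tool(
  commands=[0,0,-8.2,0.3,-0.1,1,-0.7,0,0,-16.4,0.3,-0.1,1,-0.7,0,0,-24.6,0.3,-0.1,1,-0.7,0,0,-32.8,0.3,-0.1,1,-0.7,0,0,-41,0.3,-0.1,1,-0.7,0,0,-49,0.3,-0.1,1,-0.7,0,0,-57,0.3,-0.1,1,-0.7,0,0,-65,0.3,-0.1,1,-0.7,0,0,-73,0.3,-0.1,1,-0.7,0,0,-81,0.3,-0.1,1,-0.7,0,0,-89,0.3,-0.1,1,-0.7,0,0,-90,0.3,-0.1,1,-0.7],
)

```text
time: 7.4
tool_pos: [0.5816, -0.2007, 0.1956]
tcp_rot: [[0.165, 0.986, -0.001], [0.986, -0.165, 0.0], [0.0, -0.001, -1.0]]
ft_force: [1.0, -0.0, 0.2]
finger_gap: 0.0725
grasp_force: 0.0
```

```bash
python3 - <<'E'
from h import *
o=observe(); print(o['time'],o['tool_pos'],o['tcp_rot'].round(3)[:,1])
f=grab('wrist','w2.png'); W=pts(f);z=W[...,2];X,Y=W[...,0],W[...,1]
hsv=cv2.cvtColor(f['img'],cv2.COLOR_BGR2HSV)
m=(abs(z-.076)<.003)&(abs(X-.58)<.06)&(abs(Y+.2)<.06)&(hsv[...,2]>70)
P=W[m];print(m.sum(),P.mean(0),cv2.minAreaRect(P[:,:2].astype(np.float32)))
E
```

```text
7.4 [ 0.58158472 -0.20074937  0.19563372] [ 0.986 -0.165 -0.001]
4242 [ 0.58028847 -0.19837161  0.07606451] ((0.5800150036811829, -0.2001023292541504), (0.050144948065280914, 0.0301323551684618), 80.69436645507812)
```

The box stands at (0.580, -0.200) with a 50 x 30 top, as expected. Regrip across the thickness.

>>> servo_tool(
  commands=[0,0,0.2,-0.15,0.06,-3,-0.7,0,0,0.2,-0.15,0.06,-6,-0.7,0,0,0.2,-0.15,0.06,-8,-0.7,0,0,0.2,-0.15,0.06,-8.35,-0.7,0,0,0.2,-0.15,0.06,-8.35,1,0,0,0.2,-0.15,0.06,-8.35,1,0,0,0.2,-0.15,0.06,-8.35,1,0,0,0.2,-0.15,0.06,-8.35,1,0,0,0.2,-0.15,0.06,-8.35,1,0,0,0.2,-0.15,0.06,-8.35,1],
)

```text
time: 8.45
tool_pos: [0.5811, -0.2006, 0.1137]
tcp_rot: [[0.159, 0.987, 0.002], [0.987, -0.159, -0.001], [-0.001, 0.002, -1.0]]
ft_force: [-0.9, 0.1, 5.3]
finger_gap: 0.0296
grasp_force: 59.8
```

```bash
python3 - <<'E'
from h import *
o=observe(); print(o['time'],o['tool_pos'],o['tcp_rot'].round(3),o['finger_gap'],o['grasp_force'])
E
```

```text
8.45 [ 0.58108303 -0.20059238  0.11374639] [[ 0.159  0.987  0.002]
 [ 0.987 -0.159 -0.001]
 [-0.001  0.002 -1.   ]] 0.02964831907871504 59.80699360370636
```

>>> servo_tool(
  commands=[0,0,0,0,0,3,1,0,0,0,0,0,8,1,0,0,0,0,0,13,1,0,0,0,-2,4,14,1,0,0,0,-4,8.5,14,1,0,0,0,-6,13,14,1,0,0,0,-8,17.5,14,1,0,0,0,-9.5,21,14,1,0,0,0,-10.8,23.4,14,1,0,0,0,-10.8,23.4,14,1,0,0,0,-10.8,23.4,14,1],
)

```text
time: 9.55
tool_pos: [0.4722, 0.0341, 0.2527]
tcp_rot: [[0.157, 0.988, 0.001], [0.988, -0.157, -0.0], [-0.0, 0.001, -1.0]]
ft_force: [0.3, 0.5, -0.2]
finger_gap: 0.0295
grasp_force: 59.6
```

```bash
python3 - <<'E'
from h import *
o=observe(); print(o['time'],o['tool_pos'],o['tcp_rot'].round(3)[:,1],o['finger_gap'],o['q'].round(2))
f=grab('wrist','w3.png')
E
```

```text
9.55 [0.47217015 0.03410197 0.25271879] [ 0.988 -0.157  0.001] 0.029500930512796227 [-0.07  0.24  1.84 -0.    1.07  0.08]
```

View pics/w3.png

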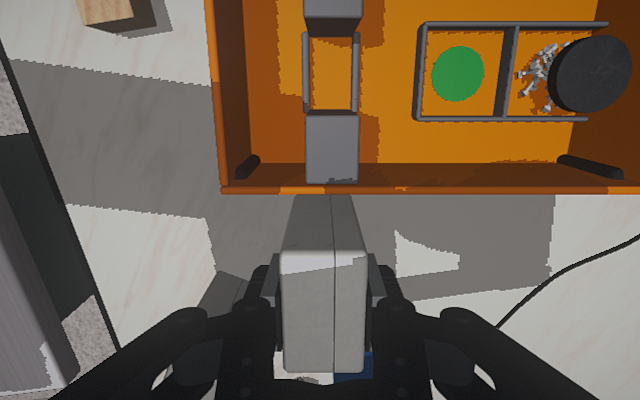

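Wrist view: front foam block at (332,148), slot floor at (330,72) between rails at x=306 and x=356, rear block at the top edge, green pad at (458,73), black jar at (590,73). Box held squarely.

```bash
cat > fit.py <<'E'
from h import *
f=load('wrist'); W=pts(f); z=W[...,2]; X,Y=W[...,0],W[...,1]; hsv=cv2.cvtColor(f['img'],cv2.COLOR_BGR2HSV)
th=np.radians(80.8); ex=np.array([np.cos(th),np.sin(th)]); ey=np.array([-ex[1],ex[0]])
c0=np.array([.5572,.111])
C=np.stack([(W[...,:2]-c0)@ex,(W[...,:2]-c0)@ey],-1)
v,u=np.indices(z.shape)
def rep(n,m):
    P=C[m]
    if len(P)<10: print(n,len(P)); return
    print(n,m.sum(),np.percentile(P,[1,99],axis=0).round(4).tolist(),[np.round(x,4) for x in cv2.minAreaRect(P.astype(np.float32))])
grey=hsv[...,1]<110
rep('fblock',grey&(abs(z-.086)<.002)&(C[...,0]<0)&(abs(C[...,1]-.07)<.04)&(v<190))
rep('rblock',grey&(abs(z-.086)<.002)&(C[...,0]>0)&(abs(C[...,1]-.07)<.04)&(v<190))
rep('rail+',grey&(abs(z-.018)<.0025)&(C[...,1]>.08)&(v<190)&(u>290))
rep('rail-',grey&(abs(z-.018)<.0025)&(abs(C[...,1]-.05)<.02)&(v<190))
rep('rim front',(abs(z-.092)<.002)&(v<200)&(C[...,0]<-.06))
g=(hsv[...,0]>45)&(hsv[...,0]<80)&(hsv[...,1]>120)&(v<150); rep('pad',g&(z<.02))
rep('strips',grey&(abs(z-.026)<.003)&(C[...,1]<.02)&(v<190))
E
python3 fit.py
```

```text
fblock 3653 [[-0.0726, 0.0492], [-0.0278, 0.0838]] [array([-0.0504,  0.0665]), array([0.0456, 0.0355]), np.float64(0.6131)]
rblock 1110 [[0.0286, 0.0496], [0.0381, 0.0839]] [array([0.0333, 0.0669]), array([0.01  , 0.0352]), np.float64(0.1099)]
rail+ 563 [[-0.0295, 0.0835], [0.03, 0.0892]] [array([-0.0215,  0.0853]), array([0.0086, 0.1046]), np.float64(89.06)]
rail- 575 [[-0.0286, 0.044], [0.03, 0.0649]] [array([-0.0002,  0.0537]), array([0.0601, 0.025 ]), np.float64(6.1161)]
rim front 3815 [[-0.0789, -0.1359], [-0.0631, 0.1398]] [array([-0.0716,  0.0009]), array([0.2808, 0.019 ]), np.float64(89.1579)]
pad 2223 [[-0.0192, -0.0585], [0.0207, -0.0187]] [array([ 0.0008, -0.0389]), array([0.0425, 0.0424]), np.float64(12.3286)]
strips 3025 [[-0.0679, -0.1396], [0.0377, -0.0026]] [array([-0.0166, -0.0719]), array([0.1407, 0.1105]), np.float64(89.2761)]
```

>>> servo_tool(
  commands=[0,0,8.5,0,0,0,1,0,0,17,0,0,0,1,0,0,25.5,0,0,0,1,0,0,34,0,0,0,1,0,0,42.5,0,0,0,1,0,0,51,0,0,0,1,0,0,59.5,0,0,0,1,0,0,68,0,0,0,1,0,0,76.5,0,0,0,1,0,0,85,0,0,0,1,0,0,93.5,0,0,0,1,0,0,102,0,0,0,1],
)

```text
time: 10.8
tool_pos: [0.4732, 0.0324, 0.2524]
tcp_rot: [[-0.999, -0.054, 0.001], [-0.054, 0.999, -0.0], [-0.001, -0.001, -1.0]]
ft_force: [0.4, -0.6, -0.1]
finger_gap: 0.0291
grasp_force: 59.6
```

>>> servo_tool(
  commands=[0,0,8.5,0,0,0,1,0,0,17,0,0,0,1,0,0,25.5,0,0,0,1,0,0,34,0,0,0,1,0,0,42.5,0,0,0,1,0,0,51,0.2,1,0,1,0,0,59.5,0.6,3,0,1,0,0,68,1,5,0,1,0,0,76.5,1.5,7,0,1,0,0,78,1.93,8.78,0,1,0,0,78,1.93,8.78,0,1,0,0,78,1.93,8.78,0,1],
)

```text
time: 12.0
tool_pos: [0.4921, 0.1208, 0.2522]
tcp_rot: [[-0.16, -0.987, 0.0], [-0.987, 0.16, -0.001], [0.001, -0.0, -1.0]]
ft_force: [-0.3, 0.2, -1.5]
finger_gap: 0.0294
grasp_force: 59.6
```

```bash
python3 - <<'E'
from h import *
o=observe(); print(o['time'],o['tool_pos'],o['tcp_rot'].round(4),o['finger_gap'],o['q'].round(2))
f=grab('wrist','w4.png')
E
python3 fit.py
```

```text
12.0 [0.49212987 0.12075326 0.25223538] [[-1.601e-01 -9.871e-01  1.000e-04]
 [-9.871e-01  1.601e-01 -6.000e-04]
 [ 6.000e-04 -2.000e-04 -1.000e+00]] 0.0293532968612291 [ 0.1   0.28  1.77 -0.    1.09 -2.88]
fblock 3777 [[-0.0725, 0.0492], [-0.0283, 0.0837]] [array([-0.0502,  0.0666]), array([0.0458, 0.0355]), np.float64(0.2504)]
rblock 0
rail+ 142 [[-0.072, 0.0841], [0.0051, 0.1297]] [array([-0.0394,  0.1065]), array([0.0133, 0.099 ]), np.float64(60.7892)]
rail- 135 [[-0.0133, 0.0443], [0.0053, 0.0496]] [array([-0.0042,  0.0471]), array([0.0054, 0.0191]), np.float64(88.9416)]
rim front 4584 [[-0.0791, -0.1294], [-0.063, 0.1401]] [array([-0.0702,  0.0041]), array([0.2749, 0.019 ]), np.float64(89.7349)]
pad 0
strips 1341 [[-0.0702, -0.139], [0.0024, -0.0021]] [array([-0.0252, -0.0753]), array([0.1566, 0.065 ]), np.float64(71.3824)]
```

View pics/w4.png

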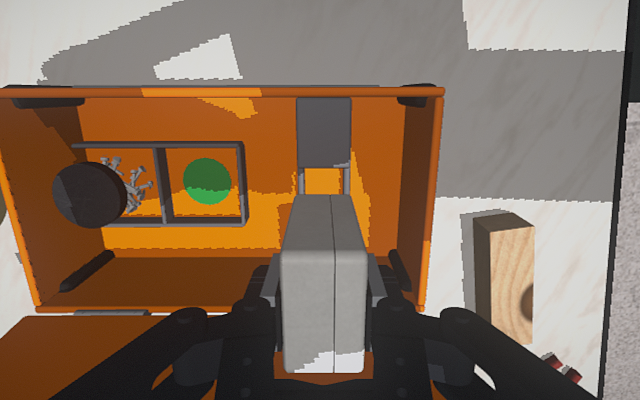

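The view shows the box centred over the slot, with the front block at (323,132) and the rails aligned. I check the held box's position by depth before lowering.

```bash
cat >> fit.py <<'E'
print('--')
m=(abs(z-.2145)<.003)&(abs(C[...,0])<.06)&(abs(C[...,1]-.066)<.03)&(hsv[...,1]<60)&(hsv[...,2]>60); rep('boxtop',m)
m=(z>.155)&(z<.205)&(C[...,0]<-.015)&(abs(C[...,1]-.066)<.012)&(hsv[...,1]<60); rep('boxface',m)
P=W[m]; print(P[:,2].min(),P[:,2].max(), np.polyfit(P[:,2],C[m][:,0],1))
E
python3 fit.py | sed -n '/--/,$p'
```

```text
--
boxtop 10563 [[-0.0249, 0.049], [0.0223, 0.0839]] [array([-0.0009,  0.0665]), array([0.0426, 0.0501]), np.float64(89.7519)]
boxface 2412 [[-0.0257, 0.0542], [-0.0247, 0.0778]] [array([-0.025,  0.066]), array([0.0017, 0.024 ]), np.float64(0.0252)]
0.15504947417804463 0.20498504933154607 [ 0.00213367 -0.02561114]
```

>>> servo_tool(
  commands=[0,0,0,-0.05,0.08,0,1,0,0,0,-0.05,0.08,-2.5,1,0,0,0,-0.05,0.08,-4,1,0,0,0,-0.05,0.08,-5.5,1,0,0,0,-0.05,0.08,-7,1,0,0,0,-0.05,0.08,-8.5,1,0,0,0,-0.05,0.08,-10,1,0,0,0,-0.05,0.08,-11,1,0,0,0,-0.05,0.08,-12,1,0,0,0,-0.05,0.08,-12.6,1,0,0,0,-0.05,0.08,-12.9,1,0,0,0,-0.05,0.08,-12.9,1],
)

```text
time: 13.25
tool_pos: [0.491, 0.1223, 0.1232]
tcp_rot: [[-0.159, -0.987, -0.0], [-0.987, 0.159, -0.0], [0.0, 0.0, -1.0]]
ft_force: [0.6, 0.5, -1.3]
finger_gap: 0.0291
grasp_force: 59.7
```

>>> servo_tool(
  commands=[0,0,0,0,0,-0.15,1,0,0,0,0,0,-0.3,1,0,0,0,0,0,-0.37,1,0,0,0,0,0,-0.37,1],
)

```text
time: 13.65
tool_pos: [0.4912, 0.1225, 0.1198]
tcp_rot: [[-0.159, -0.987, 0.001], [-0.987, 0.159, 0.0], [-0.0, -0.001, -1.0]]
ft_force: [0.2, -0.0, -0.6]
finger_gap: 0.0295
grasp_force: 59.6
```

>>> servo_tool(
  commands=[0,0,0,0,0,-0.1,1,0,0,0,0,0,-0.1,0.4,0,0,0,0,0,-0.1,0.2,0,0,0,0,0,-0.1,0,0,0,0,0,0,-0.1,-0.3,0,0,0,0,0,-0.1,-0.3,0,0,0,0,0,2,-0.3,0,0,0,0,0,6,-0.3,0,0,0,0,0,10,-0.3,0,0,0,0,0,14,-0.3],
)

```text
time: 14.65
tool_pos: [0.4906, 0.1224, 0.2609]
tcp_rot: [[-0.159, -0.987, -0.001], [-0.987, 0.159, -0.0], [0.0, 0.001, -1.0]]
ft_force: [0.3, 0.6, -0.5]
finger_gap: 0.0556
grasp_force: 0.0
```

```bash
python3 - <<'E'
from h import *
o=observe(); print(o['time'],o['tool_pos'],o['finger_gap'],o['q'].round(2))
f=grab('wrist','w5.png')
E
sed -i 's/.2145)<.003/.082)<.003/' fit.py; python3 fit.py | sed -n '/--/,/boxtop/p'
```

```text
14.65 [0.49058473 0.12235748 0.26087986] 0.05555477985924927 [ 0.11  0.27  1.76 -0.    1.11 -2.87]
--
boxtop 3021 [[-0.0481, 0.0497], [0.0503, 0.0822]] [array([0.0003, 0.0667]), array([0.1194, 0.0353]), np.float64(0.1056)]Traceback (most recent call last):
  File "fit.py", line 22, in <module>
    P=W[m]; print(P[:,2].min(),P[:,2].max(), np.polyfit(P[:,2],C[m][:,0],1))
                  ~~~~~~~~~~^^
    return umr_minimum(a, axis, None, out, keepdims, initial, where)
ValueError: zero-size array to reduction operation minimum which has no identity
```

>>> servo_tool(
  commands=[0,0,-8.5,-0.3,-4.5,0,-0.6,0,0,-17,-0.6,-9,0,-1,0,0,-25.5,-1,-13.5,0,-1,0,0,-34,-1.4,-18,0,-1,0,0,-42.5,-1.8,-22.5,0,-1,0,0,-51,-2.2,-27,0,-1,0,0,-59.5,-2.6,-31.5,0,-1,0,0,-68,-3,-36,0,-1,0,0,-76.5,-3.4,-40.5,0,-1,0,0,-85,-3.8,-45,0,-1,0,0,-90,-3.8,-46.2,0,-1,0,0,-90,-3.8,-46.2,0,-1],
)

```text
time: 15.9
tool_pos: [0.4528, -0.3419, 0.2591]
tcp_rot: [[-0.987, 0.163, 0.0], [0.163, 0.987, -0.001], [-0.0, -0.001, -1.0]]
ft_force: [0.1, 0.5, -0.9]
finger_gap: 0.0852
grasp_force: 0.0
```

```bash
python3 - <<'E'
from h import *
o=observe(); print(o['time'],o['tool_pos'],o['tcp_rot'].round(3)[:,1],o['q'].round(2))
f=grab('wrist','w6.png'); W=pts(f); z=W[...,2]; hsv=cv2.cvtColor(f['img'],cv2.COLOR_BGR2HSV)
m=(hsv[...,0]>45)&(hsv[...,0]<80)&(hsv[...,1]>120)&(abs(z-.062)<.003)
P=W[m]; print(m.sum(),np.median(P[:,2]),P.min(0),P.max(0),cv2.minEnclosingCircle(P[:,:2].astype(np.float32)),cv2.fitEllipse(cv2.convexHull(P[:,:2].astype(np.float32))))
E
```

```text
15.9 [ 0.4527863  -0.34188876  0.25914239] [ 0.163  0.987 -0.001] [-0.77  0.36  1.64 -0.    1.15 -2.18]
41 0.06105217574639592 [ 0.43736846 -0.36479907  0.05968033] [ 0.46667251 -0.3367247   0.06250475] ((0.45202046632766724, -0.3504650294780731), 0.018101327121257782) ((0.45187628269195557, -0.3506676256656647), (0.027329351752996445, 0.037395451217889786), 73.883056640625)
```

```bash
python3 - <<'E'
from h import *
f=load('wrist'); W=pts(f); z=W[...,2]; hsv=cv2.cvtColor(f['img'],cv2.COLOR_BGR2HSV)
r=np.hypot(W[...,0]-.4526,W[...,1]+.3395)<.06
m=r&(z>.056)&(z<.068); v,u=np.nonzero(m); P=W[m]; print(m.sum(),u.min(),u.max(),v.min(),v.max(),np.median(hsv[m],0),cv2.minEnclosingCircle(P[:,:2].astype(np.float32)))
print(proj(f,[.4526,-.3395,.062]))
g=(hsv[...,0]>35)&(hsv[...,0]<95)&(hsv[...,1]>80); v,u=np.nonzero(g); print(g.sum(),u.min(),u.max(),v.min(),v.max()); print(np.nanmedian(W[g],0))
E
```

```text
3129 294 357 165 226 [73. 88. 52.] ((0.45482587814331055, -0.3406504988670349), 0.025281060487031937)
[325.86363938 194.33065899]
2287 20 638 48 395
[ 0.45280614 -0.34163445  0.06140422]
```

>>> servo_tool(
  commands=[0,0,0,0.2,0.12,-4,-1,0,0,0,0.2,0.12,-8,-1,0,0,0,0.2,0.12,-12,-1,0,0,0,0.2,0.12,-14.5,-1,0,0,0,0.2,0.12,-15.3,-1,0,0,0,0.2,0.12,-15.3,-0.3,0,0,0,0.2,0.12,-15.3,0.1,0,0,0,0.2,0.12,-15.3,1,0,0,0,0.2,0.12,-15.3,1,0,0,0,0.2,0.12,-15.3,1,0,0,0,0.2,0.12,-15.3,1],
)

```text
time: 17.05
tool_pos: [0.456, -0.3389, 0.1086]
tcp_rot: [[-0.987, 0.159, 0.003], [0.159, 0.987, -0.002], [-0.003, -0.001, -1.0]]
ft_force: [-0.7, 0.9, 7.5]
finger_gap: 0.0487
grasp_force: 61.4
```

>>> servo_tool(
  commands=[0,0,0,0,0,2,1,0,0,0,0,0,6,1,0,0,0,0,0,10,1,0,0,0,1.2,3.7,13,1,0,0,0,2.4,7.5,13.5,1,0,0,0,3.6,11.5,13.5,1,0,0,0,4.9,15.5,13.5,1,0,0,0,6.1,19.5,13.5,1,0,0,0,7.4,23.5,13.5,1,0,0,0,8.6,27.5,13.5,1,0,0,0,9.9,31.5,13.5,1,0,0,0,11,35,13.5,1],
)

```text
time: 18.25
tool_pos: [0.5655, 0.0136, 0.2427]
tcp_rot: [[-0.987, 0.158, 0.002], [0.158, 0.987, -0.0], [-0.002, 0.0, -1.0]]
ft_force: [1.3, 0.2, -1.8]
finger_gap: 0.049
grasp_force: 62.7
```

```bash
python3 - <<'E'
from h import *
o=observe(); print(o['time'],o['tool_pos'],o['tcp_rot'].round(3)[:,1],o['finger_gap'],o['q'].round(2))
f=grab('wrist','w7.png')
E
```

```text
18.25 [0.56547025 0.0136436  0.24269441] [0.158 0.987 0.   ] 0.04895152969013179 [-0.1   0.37  1.66  0.    1.11 -1.51]
```

View pics/w7.png

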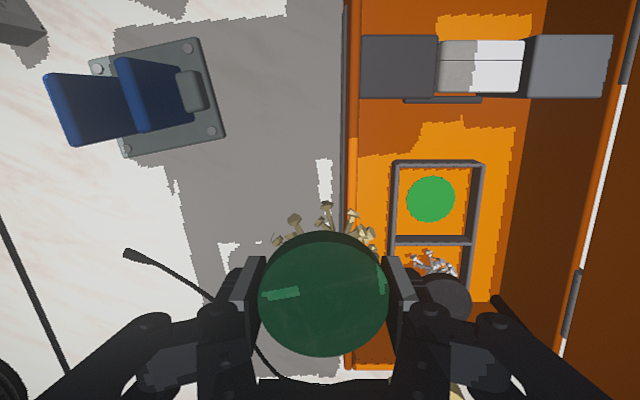

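The box stands in the slot at (480,66), the jar is held at (323,295), the green pad is at (430,200), and the black jar is in place at (445,300).

```bash
python3 - <<'E'
from h import *
f=load('wrist'); W=pts(f); z=W[...,2]; hsv=cv2.cvtColor(f['img'],cv2.COLOR_BGR2HSV)
v,u=np.indices(z.shape)
g=(hsv[...,0]>45)&(hsv[...,0]<80)&(hsv[...,1]>120)&(abs(u-430)<35)&(abs(v-200)<35)
c=(u[g].mean(),v[g].mean()); print('pad',c,ray(f,*c,.006))
m=(abs(z-.196)<.006)&(np.hypot(u-323,v-295)<70); P=W[m]; print(np.median(P[:,2]),cv2.minEnclosingCircle(P[:,:2].astype(np.float32)))
m=(abs(z-.082)<.004)&(W[...,0]<.52)&(W[...,0]>.46)&(abs(W[...,1]-.122)<.022); P=W[m]; print('boxtop z',m.sum(),np.median(P[:,2]),P.mean(0)); 
print(np.linalg.lstsq(np.c_[P[:,:2]-P[:,:2].mean(0),np.ones(len(P))],P[:,2],rcond=None)[0])
b=(abs(u-445)<25)&(abs(v-300)<25)&(z>.05)&(z<.08)&(hsv[...,2]<90)
print('black',np.median(W[b],0))
for s in (0,):
  m=(z>.12)&(z<.26)&(W[...,1]>.17)&(W[...,0]>.45)&(W[...,0]<.7); P=W[m]
  ex=np.array([.16,.987]); x=(P[:,:2]-[.5606,.1107])@ex; k=np.polyfit(P[:,2],x,1); print('lid',m.sum(),k,P[:,2].min(),P[:,2].max())
E
```

```text
pad (np.float64(430.21592210767466), np.float64(198.61912943871707)) [0.5954768 0.1058068 0.006    ]
0.19586264753506413 ((0.5648788213729858, 0.01429755985736847), 0.02731350064277649)
boxtop z 3930 0.08195533433718433 [0.49069394 0.12184417 0.08193916]
[0.00691513 0.00131909 0.08193916]
black [0.65401699 0.10028675 0.06726598]
lid 6572 [0.1347704  0.06146128] 0.12000112666838945 0.15395245476662617
```

>>> servo_tool(
  commands=[0,0,0,1.5,4.6,0,1,0,0,0,3.03,9.2,0,1,0,0,0,3.03,9.2,0,1,0,0,0,3.03,9.2,-3,1,0,0,0,3.03,9.2,-6,1,0,0,0,3.03,9.2,-8,1,0,0,0,3.03,9.2,-9.5,1,0,0,0,3.03,9.2,-11,1,0,0,0,3.03,9.2,-12,1,0,0,0,3.03,9.2,-12.5,1,0,0,0,3.03,9.2,-12.5,1],
)

```text
time: 19.4
tool_pos: [0.5951, 0.1033, 0.1165]
tcp_rot: [[-0.987, 0.159, -0.001], [0.159, 0.987, -0.0], [0.001, -0.0, -1.0]]
ft_force: [0.2, 0.5, -1.1]
finger_gap: 0.0486
grasp_force: 63.0
```

>>> servo_tool(
  commands=[0,0,0,0.1,0.2,-0.1,1,0,0,0,0.1,0.2,-0.2,1,0,0,0,0.1,0.2,-0.25,1,0,0,0,0.1,0.2,-0.25,1],
)

```text
time: 19.8
tool_pos: [0.5967, 0.1057, 0.1147]
tcp_rot: [[-0.987, 0.159, 0.001], [0.159, 0.987, 0.0], [-0.001, 0.0, -1.0]]
ft_force: [0.9, 0.1, 1.3]
finger_gap: 0.0493
grasp_force: 63.3
```

>>> servo_tool(
  commands=[0,0,0,0,0,-0.03,-0.1,0,0,0,0,0,-0.03,-0.2,0,0,0,0,0,-0.03,-0.4,0,0,0,0,0,-0.03,-0.7,0,0,0,0,0,-0.03,-0.7,0,0,0,0,0,1,-0.7,0,0,0,0,0,4,-0.7,0,0,0,0,0,8,-0.7,0,0,0,0,0,12,-0.7,0,0,0,0,-4,15,-0.7,0,0,0,0,-8,18,-0.7,0,0,0,0,-8,18,-0.7],
)

```text
time: 21.0
tool_pos: [0.5989, 0.0215, 0.2999]
tcp_rot: [[-0.987, 0.162, 0.01], [0.162, 0.987, -0.003], [-0.01, -0.002, -1.0]]
ft_force: [0.9, 0.6, 0.7]
finger_gap: 0.0729
grasp_force: 0.0
```

```bash
python3 - <<'E'
from h import *
o=observe(); print(o['time'],o['tool_pos'],o['tcp_rot'].round(3)[:,1],o['finger_gap'],o['q'].round(2),o['ft_force'])
f=grab('wrist','w8.png')
W=pts(f); z=W[...,2]
for n,c,h in (('jar',(.5955,.1058),.068),('blk',(.6650,.0938),.068),('box',(.4910,.1222),.082)):
    m=(abs(z-h)<.006)&(np.hypot(W[...,0]-c[0],W[...,1]-c[1])<.03); P=W[m]; print(n,m.sum(),np.median(P[:,2]),cv2.minEnclosingCircle(P[:,:2].astype(np.float32)))
f=grab('side','s2.png')
c=f['img'][90:270,250:410]; cv2.imwrite('pics/s2c.png',cv2.resize(c,None,fx=3.3,fy=3.3,interpolation=cv2.INTER_CUBIC))
W=pts(f); z=W[...,2]
m=(z>.12)&(z<.33)&(W[...,1]>.16)&(W[...,1]<.27)&(W[...,0]>.42)&(W[...,0]<.74); P=W[m]
x=(P[:,:2]-[.5606,.1107])@[.16,.987]; y=(P[:,:2]-[.5606,.1107])@[-.987,.16]
print('lid',m.sum(),np.polyfit(P[:,2],x,1),P[:,2].max(),y.min(),y.max())
E
```

```text
21.0 [0.59887836 0.02153627 0.29988964] [ 0.162  0.987 -0.002] 0.07285418793149033 [-0.08  0.36  1.52 -0.    1.25 -1.49] [0.94514477 0.59960696 0.70114505]
jar 2685 0.06729762257344618 ((0.5957871675491333, 0.10400905460119247), 0.02517690509557724)
blk 2235 0.06733821110031249 ((0.6651721000671387, 0.09193015843629837), 0.025402048602700233)
box 3415 0.08193311113423832 ((0.4908900856971741, 0.12223279476165771), 0.03006843850016594)
lid 4141 [0.13216691 0.06018367] 0.2862554174932584 -0.14748593894929893 0.1438132233267448
```

View pics/s2c.png

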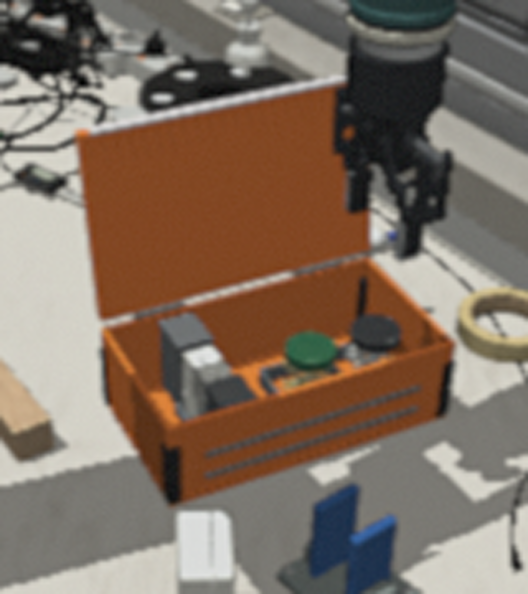

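Both items are in place: the box top is flat at 0.082 in the slot, and the jar's centre is within 2 mm of the pad with its top at 0.067. The lid is at about 1.70 rad. To close it, I straddle the free edge with the fingers so the inner finger ends up underneath, then follow the lid's arc while tilting the tool.

```bash
cat > lid.py <<'E'
from h import *
import sys
ex=np.array([.16,.987,0]); ey=np.array([-.987,.16,0]); ez=np.array([0,0,1.]); o0=np.array([.5606,.1107,0])
from scipy.spatial.transform import Rotation as Ro
def tool(th,g=None,s=.058,mode='K'):
    a=max(0,(np.pi/2-th)/2); 
    if g is None: g=.026+.022*a/(np.pi/4)
    d=np.array([-np.cos(th),np.sin(th)]); o=np.array([np.sin(th),np.cos(th)])
    E=np.array([.080,.099])+.184*d; K=E-.006*o
    zt=np.array([np.sin(a),-np.cos(a)]); yt=np.array([np.cos(a),np.sin(a)])
    p=(K+yt*g/2 if mode=='K' else E)-s*zt
    R=Ro.from_rotvec(-a*ey).as_matrix()@np.c_[-ey*-1,ex,-ez] if 0 else Ro.from_rotvec(-a*ey).as_matrix()@np.c_[ey,ex,-ez]
    return o0+p[0]*ex+p[1]*ez,R,1-g/.0427
def rows(l,**k):
    ob=observe(); p0=ob['tool_pos'];R0=ob['tcp_rot']
    print(ob['time'],p0.round(4),ob['q'].round(2),'F',ob['ft_force'].round(1))
    for th in l:
        p,R,j=tool(th,**k); r=np.degrees(Ro.from_matrix(R@R0.T).as_rotvec())
        print('%.2f:'%th,*r.round(1),*((p-p0)*100).round(2),round(j,2),sep=', ')
E
python3 - <<'E'
from lid import *
rows([1.705],g=.030,mode='E'); rows([1.705,1.65],g=.026,mode='E')
E
```

```text
21.1 [0.5966 0.0249 0.2956] [-0.07  0.36  1.53  0.    1.25 -1.48] F [ 0.5  0.3 -0.6]
1.71:, -0.0, 0.1, 0.1, -1.93, 18.91, 4.37, 0.3
21.1 [0.5966 0.0249 0.2956] [-0.07  0.36  1.53  0.    1.25 -1.48] F [ 0.5  0.3 -0.6]
1.71:, -0.0, 0.1, 0.1, -1.93, 18.91, 4.37, 0.39
1.65:, -0.0, 0.1, 0.1, -2.09, 17.91, 4.48, 0.39
```

>>> servo_tool(
  commands=[0,0,0,0,0,4,0.3,0,0,0,0,0,9,0.3,0,0,0,-0.4,4,9,0.3,0,0,0,-0.8,8,9,0.3,0,0,0,-1.2,12,9,0.3,0,0,0,-1.6,16,9,0.3,0,0,0,-1.9,18.9,9,0.3,0,0,0,-1.9,18.9,9,0.3,0,0,0,-1.9,18.9,9,0.3],
)

```text
time: 22.0
tool_pos: [0.5763, 0.2159, 0.3828]
tcp_rot: [[-0.988, 0.156, -0.003], [0.156, 0.988, -0.001], [0.002, -0.001, -1.0]]
ft_force: [-0.6, -0.5, -0.9]
finger_gap: 0.0301
grasp_force: 0.0
```

```bash
python3 - <<'E'
from lid import *
f=grab('wrist'); W=pts(f); z=W[...,2]
x=(W-o0)@ex; y=(W-o0)@ey
for a,b in((.0,.03),(.03,.06),(.06,.1),(.1,.14)):
    m=(z>.276)&(z<.292)&(x>.07)&(x<.14)&(y>a)&(y<b)
    if m.sum()>5: print(a,m.sum(),np.percentile(x[m],[1,50,99]).round(4),np.percentile(z[m],[50,99]).round(4))
ob=observe(); print('tool x',(ob['tool_pos']-o0)@ex, ob['finger_gap'])
rows([1.705],g=.030,mode='E')
E
```

```text
0.0 1340 [0.0982 0.104  0.1102] [0.2821 0.2837]
0.03 1580 [0.0981 0.1045 0.1104] [0.282  0.2837]
0.06 2522 [0.0979 0.104  0.1101] [0.282  0.2837]
0.1 1157 [0.0978 0.104  0.1101] [0.282  0.2839]
tool x 0.10543396036604906 0.029633274116408714
22.05 [0.5766 0.2149 0.383 ] [ 0.24  0.32  1.36 -0.    1.45 -1.17] F [ 0.  -0.9  0.6]
1.71:, 0.1, -0.1, -0.1, 0.07, -0.1, -4.37, 0.3
```

>>> servo_tool(
  commands=[0,0,0,0,-0.1,-1.5,0.3,0,0,0,0,-0.1,-3,0.3,0,0,0,0,-0.1,-4.2,0.3,0,0,0,0,-0.1,-4.4,0.3,0,0,0,0,-0.1,-4.4,0.38,0,0,0,0,-0.1,-4.4,0.38],
)

```text
time: 22.65
tool_pos: [0.5777, 0.2134, 0.3408]
tcp_rot: [[-0.987, 0.16, 0.001], [0.16, 0.987, 0.0], [-0.001, 0.0, -1.0]]
ft_force: [0.6, -0.8, 0.0]
finger_gap: 0.0264
grasp_force: 0.0
```

```bash
python3 - <<'E'
from lid import *
rows([1.7,1.6,1.5,1.45,1.4,1.35,1.3,1.25,1.2,1.15,1.1])
E
```

```text
22.65 [0.5777 0.2134 0.3408] [ 0.24  0.35  1.43 -0.    1.36 -1.17] F [ 0.6 -0.8  0. ]
1.70:, -0.0, 0.1, -0.0, 0.06, 0.66, -0.05, 0.39
1.60:, -0.0, 0.1, -0.0, -0.24, -1.15, 0.03, 0.39
1.50:, 2.0, -0.3, -0.0, -0.56, -3.12, -0.02, 0.37
1.45:, 3.4, -0.5, -0.0, -0.72, -4.13, -0.11, 0.35
1.40:, 4.8, -0.7, -0.0, -0.88, -5.14, -0.25, 0.34
1.35:, 6.2, -1.0, -0.0, -1.04, -6.13, -0.43, 0.32
1.30:, 7.7, -1.2, -0.0, -1.2, -7.12, -0.66, 0.3
1.25:, 9.1, -1.4, -0.0, -1.36, -8.09, -0.94, 0.29
1.20:, 10.5, -1.6, -0.0, -1.52, -9.05, -1.26, 0.27
1.15:, 11.9, -1.9, -0.0, -1.67, -9.99, -1.62, 0.25
1.10:, 13.3, -2.1, -0.0, -1.82, -10.91, -2.03, 0.24
```

>>> servo_tool(
  commands=[0,0,0,-0.1,-0.5,0,0.39,0,0,0,-0.24,-1.15,0,0.39,1,-0.1,0,-0.4,-2.1,0,0.38,2,-0.3,0,-0.56,-3.1,0,0.37,3.4,-0.5,0,-0.72,-4.1,-0.1,0.35,4.8,-0.7,0,-0.88,-5.1,-0.25,0.34,6.2,-1,0,-1.04,-6.1,-0.45,0.32,7.7,-1.2,0,-1.2,-7.1,-0.65,0.3,7.7,-1.2,0,-1.2,-7.1,-0.65,0.3],
)

```text
time: 23.55
tool_pos: [0.5645, 0.1401, 0.3333]
tcp_rot: [[-0.987, 0.16, 0.02], [0.162, 0.978, 0.134], [0.002, 0.135, -0.991]]
ft_force: [-0.2, -0.1, 0.7]
finger_gap: 0.0297
grasp_force: 0.0
```

```bash
cat > chk.py <<'E'
from lid import *
f=grab('side'); W=pts(f); z=W[...,2]; x=(W-o0)@ex; y=(W-o0)@ey
hsv=cv2.cvtColor(f['img'],cv2.COLOR_BGR2HSV); orange=(hsv[...,0]<20)&(hsv[...,1]>120)
r=np.hypot(x-.08,z-.099)
m=orange&(z>.11)&(r>.06)&(r<.2)&(abs(y)<.15); 
th=np.arctan2(z[m]-.099,.08-x[m]); print('lid px',m.sum(),'theta med(inner/outer face)',np.percentile(th,[5,25,50,75,95]).round(3))
E
python3 - <<'E'
import chk
from lid import *
rows([1.3,1.25,1.2,1.15,1.1,1.05,1.0,.95,.9,.85,.8])
E
```

```text
lid px 2571 theta med(inner/outer face) [1.266 1.297 1.314 1.325 1.336]
23.6 [0.5648 0.1409 0.3335] [ 0.06  0.29  1.55  0.14  1.28 -1.39] F [-0.7  0.5  0.5]
1.30:, -0.0, -0.1, 0.1, 0.09, 0.13, 0.07, 0.3
1.25:, 1.4, -0.3, 0.1, -0.06, -0.84, -0.21, 0.29
1.20:, 2.8, -0.5, 0.1, -0.22, -1.8, -0.53, 0.27
1.15:, 4.2, -0.8, 0.1, -0.37, -2.74, -0.89, 0.25
1.10:, 5.6, -1.0, 0.1, -0.52, -3.66, -1.3, 0.24
1.05:, 7.1, -1.2, 0.1, -0.67, -4.56, -1.75, 0.22
1.00:, 8.5, -1.5, 0.1, -0.81, -5.44, -2.25, 0.2
0.95:, 9.9, -1.7, 0.1, -0.95, -6.29, -2.78, 0.19
0.90:, 11.3, -1.9, 0.1, -1.08, -7.11, -3.35, 0.17
0.85:, 12.7, -2.2, 0.1, -1.21, -7.91, -3.96, 0.15
0.80:, 14.1, -2.4, 0.1, -1.33, -8.67, -4.6, 0.14
```

>>> servo_tool(
  commands=[1.4,-0.3,0,-0.06,-0.84,-0.2,0.29,2.8,-0.5,0,-0.22,-1.8,-0.55,0.27,4.2,-0.8,0,-0.37,-2.74,-0.9,0.25,5.6,-1,0,-0.52,-3.66,-1.3,0.24,7.1,-1.2,0,-0.67,-4.56,-1.75,0.22,8.5,-1.5,0,-0.81,-5.44,-2.25,0.2,9.9,-1.7,0,-0.95,-6.3,-2.8,0.19,11.3,-1.9,0,-1.08,-7.1,-3.35,0.17,11.3,-1.9,0,-1.08,-7.1,-3.35,0.17],
)

```text
time: 24.5
tool_pos: [0.5538, 0.0706, 0.2991]
tcp_rot: [[-0.987, 0.152, 0.051], [0.16, 0.932, 0.325], [0.002, 0.329, -0.944]]
ft_force: [-1.6, -0.4, -0.7]
finger_gap: 0.0357
grasp_force: 1.3
```

```bash
python3 - <<'E'
import chk
from lid import *
rows([.9,.86,.82,.78,.74,.7,.66,.62,.58,.54,.5])
E
```

```text
lid px 950 theta med(inner/outer face) [0.817 0.841 0.855 0.864 0.873]
24.55 [0.5539 0.0709 0.2994] [-0.18  0.29  1.67  0.36  1.21 -1.72] F [-0.8 -2.6 -2.1]
0.90:, 0.1, -0.1, -0.0, 0.01, -0.11, 0.06, 0.17
0.86:, 1.2, -0.3, -0.0, -0.1, -0.75, -0.43, 0.16
0.82:, 2.3, -0.5, -0.0, -0.2, -1.37, -0.93, 0.14
0.78:, 3.4, -0.6, -0.0, -0.29, -1.97, -1.46, 0.13
0.74:, 4.6, -0.8, -0.0, -0.39, -2.54, -2.01, 0.12
0.70:, 5.7, -1.0, -0.0, -0.48, -3.1, -2.58, 0.11
0.66:, 6.8, -1.2, -0.0, -0.56, -3.63, -3.18, 0.09
0.62:, 8.0, -1.4, -0.0, -0.65, -4.14, -3.78, 0.08
0.58:, 9.1, -1.6, -0.0, -0.73, -4.63, -4.41, 0.07
0.54:, 10.2, -1.7, -0.0, -0.8, -5.09, -5.06, 0.05
0.50:, 11.4, -1.9, -0.0, -0.87, -5.52, -5.71, 0.04
```

>>> servo_tool(
  commands=[1.2,-0.2,0,-0.1,-0.75,-0.45,0.16,2.3,-0.4,0,-0.2,-1.37,-0.95,0.14,3.4,-0.6,0,-0.29,-1.97,-1.45,0.13,4.6,-0.8,0,-0.39,-2.54,-2,0.12,5.7,-1,0,-0.48,-3.1,-2.6,0.11,6.8,-1.2,0,-0.56,-3.63,-3.2,0.09,8,-1.4,0,-0.65,-4.14,-3.8,0.08,9.1,-1.6,0,-0.73,-4.63,-4.4,0.07,10.2,-1.7,0,-0.8,-5.1,-5.05,0.05,11.4,-1.9,0,-0.87,-5.5,-5.7,0.04,11.4,-1.9,0,-0.87,-5.5,-5.7,0.04],
)

```text
time: 25.65
tool_pos: [0.546, 0.016, 0.2424]
tcp_rot: [[-0.987, 0.137, 0.082], [0.16, 0.849, 0.504], [-0.001, 0.511, -0.86]]
ft_force: [0.3, -2.1, -3.9]
finger_gap: 0.0412
grasp_force: 2.0
```

```bash
python3 - <<'E'
import chk
from lid import *
rows([.5,.48,.46,.43,.4,.37,.34,.31,.28,.26,.24,.22,.2])
E
```

```text
lid px 367 theta med(inner/outer face) [0.494 0.541 0.547 0.566 0.611]
25.7 [0.546  0.0163 0.2428] [-0.38  0.39  1.76  0.57  1.18 -2.06] F [-0.4 -3.1 -2.9]
0.50:, -0.0, 0.1, -0.0, -0.08, -0.06, -0.05, 0.04
0.48:, 0.6, -0.0, -0.0, -0.12, -0.27, -0.38, 0.03
0.46:, 1.1, -0.1, -0.0, -0.15, -0.47, -0.72, 0.03
0.43:, 2.0, -0.2, -0.0, -0.2, -0.76, -1.24, 0.02
0.40:, 2.8, -0.4, -0.0, -0.24, -1.04, -1.76, 0.01
0.37:, 3.7, -0.5, -0.0, -0.28, -1.3, -2.29, -0.0
0.34:, 4.5, -0.7, -0.0, -0.32, -1.54, -2.82, -0.01
0.31:, 5.4, -0.8, -0.0, -0.36, -1.77, -3.36, -0.02
0.28:, 6.2, -0.9, -0.0, -0.4, -1.98, -3.91, -0.03
0.26:, 6.8, -1.0, -0.0, -0.42, -2.12, -4.28, -0.04
0.24:, 7.3, -1.1, -0.0, -0.44, -2.24, -4.65, -0.05
0.22:, 7.9, -1.2, -0.0, -0.46, -2.36, -5.02, -0.05
0.20:, 8.5, -1.3, -0.0, -0.48, -2.48, -5.39, -0.06
```

>>> servo_tool(
  commands=[0.6,0,0,-0.1,-0.27,-0.38,0.03,1.1,-0.1,0,-0.15,-0.47,-0.72,0.03,2,-0.2,0,-0.2,-0.76,-1.24,0.02,2.8,-0.4,0,-0.24,-1.04,-1.76,0.01,3.7,-0.5,0,-0.28,-1.3,-2.3,0,4.5,-0.7,0,-0.32,-1.54,-2.8,-0.01,5.4,-0.8,0,-0.36,-1.77,-3.35,-0.02,6.2,-0.9,0,-0.4,-2,-3.9,-0.03,6.8,-1,0,-0.42,-2.12,-4.3,-0.04,7.3,-1.1,0,-0.44,-2.24,-4.65,-0.05,7.9,-1.2,0,-0.46,-2.36,-5,-0.05,8.5,-1.3,0,-0.48,-2.48,-5.4,-0.06],
)

```text
time: 26.9
tool_pos: [0.5409, -0.0083, 0.1889]
tcp_rot: [[-0.987, 0.123, 0.102], [0.159, 0.763, 0.627], [-0.001, 0.635, -0.772]]
ft_force: [-0.1, -2.9, -1.3]
finger_gap: 0.0453
grasp_force: 1.7
```

```bash
python3 - <<'E'
import chk
from lid import *
rows([.2,.18,.16,.145,.13,.115,.1,.09,.08,.07,.06,.05])
E
```

```text
lid px 919 theta med(inner/outer face) [0.23  0.243 0.255 0.278 0.32 ]
26.95 [ 0.5408 -0.0085  0.1882] [-0.49  0.52  1.8   0.7   1.19 -2.3 ] F [-0.2 -1.7 -3.3]
0.20:, -0.2, 0.0, -0.0, 0.05, 0.01, 0.06, -0.06
0.18:, 0.4, -0.1, -0.0, 0.03, -0.1, -0.31, -0.07
0.16:, 0.9, -0.2, -0.0, 0.01, -0.19, -0.68, -0.07
0.14:, 1.4, -0.2, -0.0, 0.0, -0.26, -0.97, -0.08
0.13:, 1.8, -0.3, -0.0, -0.01, -0.33, -1.25, -0.08
0.12:, 2.2, -0.4, -0.0, -0.02, -0.39, -1.53, -0.09
0.10:, 2.6, -0.4, -0.0, -0.03, -0.44, -1.82, -0.09
0.09:, 2.9, -0.5, -0.0, -0.03, -0.48, -2.01, -0.09
0.08:, 3.2, -0.5, -0.0, -0.04, -0.51, -2.2, -0.1
0.07:, 3.5, -0.6, -0.0, -0.04, -0.54, -2.39, -0.1
0.06:, 3.8, -0.6, -0.0, -0.05, -0.57, -2.58, -0.1
0.05:, 4.1, -0.7, -0.0, -0.05, -0.6, -2.77, -0.11
```

>>> servo_tool(
  commands=[0.4,-0.1,0,0.03,-0.1,-0.3,-0.07,0.9,-0.2,0,0.01,-0.19,-0.65,-0.07,1.4,-0.2,0,0,-0.26,-0.95,-0.08,1.8,-0.3,0,0,-0.33,-1.25,-0.08,2.2,-0.4,0,-0.02,-0.39,-1.5,-0.09,2.6,-0.4,0,-0.03,-0.44,-1.8,-0.09,2.9,-0.5,0,-0.03,-0.48,-2,-0.09,3.2,-0.5,0,-0.04,-0.51,-2.2,-0.1,3.5,-0.6,0,-0.04,-0.54,-2.4,-0.1,3.8,-0.6,0,-0.05,-0.57,-2.6,-0.1,4.1,-0.7,0,-0.05,-0.6,-2.75,-0.11,4.1,-0.7,0,-0.05,-0.6,-2.75,-0.11],
)

```text
time: 28.15
tool_pos: [0.5405, -0.0142, 0.1614]
tcp_rot: [[-0.987, 0.115, 0.111], [0.16, 0.715, 0.68], [-0.001, 0.689, -0.724]]
ft_force: [-2.4, -0.2, -4.6]
finger_gap: 0.0475
grasp_force: 1.9
```

```bash
python3 - <<'E'
import chk
from lid import *
f=load('side');W=pts(f);x=(W-o0)@ex;y=(W-o0)@ey;z=W[...,2]
hsv=cv2.cvtColor(f['img'],cv2.COLOR_BGR2HSV)
m=(hsv[...,0]<20)&(hsv[...,1]>120)&(abs(y)<.14)&(x>-.09)&(x<.07)&(z>.1)&(z<.16)
k=np.polyfit(x[m],z[m],1);print('top face slope',k, m.sum())
rows([.05,.04,.03,.02,.01,0,-.01,-.02])
E
```

```text
lid px 952 theta med(inner/outer face) [0.088 0.097 0.109 0.126 0.181]
top face slope [-0.05092131  0.1107768 ] 1414
28.2 [ 0.5405 -0.0142  0.1614] [-0.53  0.59  1.81  0.76  1.19 -2.4 ] F [-1.9 -0.1 -5. ]
0.05:, 0.0, 0.0, -0.0, -0.02, -0.03, -0.09, -0.11
0.04:, 0.3, -0.0, -0.0, -0.03, -0.06, -0.28, -0.11
0.03:, 0.6, -0.0, -0.0, -0.03, -0.08, -0.47, -0.11
0.02:, 0.9, -0.1, -0.0, -0.03, -0.11, -0.66, -0.12
0.01:, 1.1, -0.1, -0.0, -0.04, -0.13, -0.85, -0.12
0.00:, 1.4, -0.2, -0.0, -0.04, -0.14, -1.04, -0.12
-0.01:, 1.7, -0.2, -0.0, -0.04, -0.16, -1.23, -0.13
-0.02:, 2.0, -0.3, -0.0, -0.05, -0.18, -1.42, -0.13
```

>>> servo_tool(
  commands=[0.3,0,0,0,-0.04,-0.2,-0.11,0.5,0,0,0,-0.06,-0.35,-0.11,0.7,0,0,0,-0.08,-0.5,-0.11,0.9,0,0,0,-0.1,-0.65,-0.11,1,0,0,0,-0.12,-0.78,-0.11,1.1,0,0,0,-0.13,-0.88,-0.11,1.2,0,0,0,-0.14,-0.96,-0.11,1.3,0,0,0,-0.15,-1.04,-0.11,1.4,0,0,0,-0.16,-1.1,-0.11,1.4,0,0,0,-0.17,-1.16,-0.11,1.4,0,0,0,-0.18,-1.22,-0.11,1.4,0,0,0,-0.18,-1.22,-0.11],
)

```text
time: 29.4
tool_pos: [0.5407, -0.016, 0.1496]
tcp_rot: [[-0.987, 0.115, 0.111], [0.16, 0.698, 0.698], [0.002, 0.706, -0.708]]
ft_force: [-1.7, -0.3, 0.2]
finger_gap: 0.0474
grasp_force: 0.0
```

```bash
cat > sl.py <<'E'
from lid import *
f=grab('side');W=pts(f);x=(W-o0)@ex;y=(W-o0)@ey;z=W[...,2]
hsv=cv2.cvtColor(f['img'],cv2.COLOR_BGR2HSV)
m=(hsv[...,0]<20)&(hsv[...,1]>120)&(abs(y)<.14)&(x>-.09)&(x<.07)&(z>.1)&(z<.16)
k=np.polyfit(x[m],z[m],1);print('top face slope',k, m.sum())
rows([0,-.01,-.02,-.03,-.04])
E
python3 sl.py
```

```text
top face slope [-0.00087847  0.10667229] 1567
29.45 [ 0.5407 -0.016   0.1496] [-0.54  0.62  1.82  0.78  1.2  -2.43] F [ 0.3 -0.   0.3]
0.00:, 0.0, -0.1, -0.0, -0.06, 0.03, 0.14, -0.12
-0.01:, 0.3, -0.2, -0.0, -0.06, 0.02, -0.05, -0.13
-0.02:, 0.6, -0.2, -0.0, -0.06, 0.0, -0.24, -0.13
-0.03:, 0.9, -0.3, -0.0, -0.06, -0.01, -0.43, -0.13
-0.04:, 1.2, -0.3, -0.0, -0.06, -0.02, -0.63, -0.14
```

The lid is shut (slope about 0) and the finger is unloaded. Withdraw.

>>> servo_tool(
  commands=[0,0,0,0,-0.2,-0.2,-0.11,0,0,0,0,-0.3,-0.3,-0.3,0,0,0,-0.1,-0.3,-0.3,-0.3,0,0,0,-0.3,-1.7,1.1,-0.3,0,0,0,-0.6,-3.7,3.1,-0.3,0,0,0,-0.9,-6,5.4,-0.3,0,0,0,-1,-8,8,-0.3,0,0,0,-1,-10,11,-0.3,0,0,0,-1,-10,11,-0.3,0,0,0,-1,-10,11,-0.3],
)

```text
time: 30.45
tool_pos: [0.5306, -0.1165, 0.2598]
tcp_rot: [[-0.987, 0.115, 0.112], [0.16, 0.699, 0.697], [0.002, 0.706, -0.708]]
ft_force: [-0.2, -0.4, -0.2]
finger_gap: 0.0555
grasp_force: 0.0
```

```bash
python3 sl.py; python3 - <<'E'
from h import *
f=grab('top','end.png'); c=f['img'][110:280,140:450]; cv2.imwrite('pics/endc.png',cv2.resize(c,None,fx=2.5,fy=2.5))
E
```

```text
top face slope [0.00128955 0.10654416] 2096
30.5 [ 0.5301 -0.1156  0.2591] [-0.7   0.49  1.66  0.65  1.48 -2.33] F [-1.   0.4 -1.1]
0.00:, 0.0, -0.2, -0.0, 1.01, 10.0, -10.81, -0.12
-0.01:, 0.3, -0.2, -0.0, 1.0, 9.98, -11.0, -0.13
-0.02:, 0.6, -0.3, -0.0, 1.0, 9.96, -11.19, -0.13
-0.03:, 0.9, -0.3, -0.0, 1.0, 9.95, -11.38, -0.13
-0.04:, 1.1, -0.4, -0.0, 1.0, 9.94, -11.57, -0.14
```

View pics/endc.png

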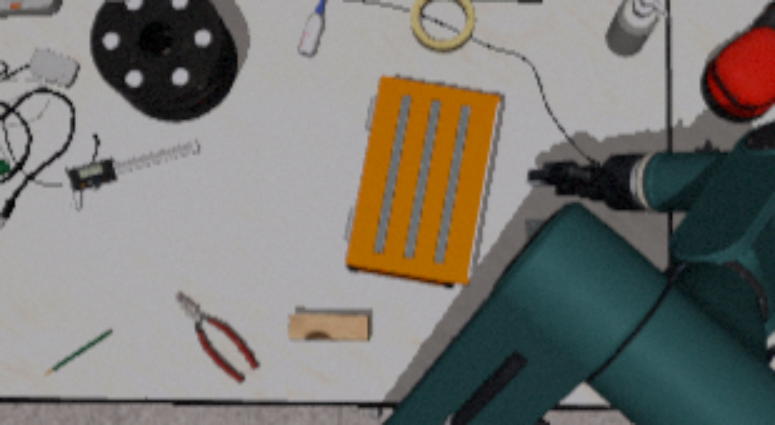

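The case at (425,180) is shut, with the gripper clear at (560,175) and the pliers and offcut where they were.

```bash
python3 -c "
from cell import *
print(finish_job())"
```

```text
the job is handed in; nothing more can be done
None
```

The job is handed in at about 31 s of the 72 s, but no verdict came back: the sensor box is in its slot, the green-lidded jar is on the green spot, and the case was lowered shut gently, with the black jar, pliers and offcut left alone.

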